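# Shut the offcut chest and turn its catch

## Robot

A 6-joint arm with a two-finger parallel gripper is mounted at the origin on a cart in front of the work surface, level with it; the furniture and walls round the work are solid. World frame = base frame: x ahead of the robot, y to its left, z up, the work surface at z = 0. Lengths are in mm, angles in rad, forces in N, time in s.
With the tool pointing down it reaches from about 275 to 750 mm from the base axis. Payload 10.2 kg.
Tool frame: the origin (TCP) lies between the finger pads; the fingertips stand 11 mm ahead of it and the grasp point (between the pads) lies 8 mm behind it; z points along the fingers, y is the line along which they close (so a half turn about z gives the same grasp; the last joint's range is limited). The gripper opens to 85 mm and grips with 20 to 120 N. Pads are 22 mm wide; open, the fingers measure 114 mm over their backs; the gripper's body (76 mm by 85 mm) begins 54 mm behind the grasp point. The pads swing forward as they close: fully open they stand 13 mm farther back than shut.
Start: joints at [-1.407, 0.313, 1.498, -0, 1.331, -0.223], TCP at [198.032, -486.225, 242.294] pointing down, gripper open.
Joint ranges: [-2.94, 2.94], [-0.97, 2.17], [0.19, 2.56], [-1.23, 4.37], [0.02, 3.11], [-2.88, 2.88]. Speed limits (rad/s): [2.39, 2.39, 3.01, 3.14, 3.14, 3.14].

## Interface

Orientations are given as a unit quaternion [w, x, y, z].
In Python, from rig import sense, eyes, finish_job gives the robot as it stands.
- The arm moves only by the shell command python3 -m jog 'ROWS' [FORCE]. ROWS is JSON, a list of rows, each a list of 7 numbers: the shift along the tool's x, y, z in m, then the turn, a rotation vector about the tool's x, y, z in rad, then the finger opening in m, from 0 to 0.0854. In form: [[dx, dy, dz, rx, ry, rz, gripper], ...]. A call has 1 to 5 rows; each row shifts and turns the commanded pose from where the row before left it, along the tool's axes as they then stand; what a row does not reach is not made up. A row lasts 1/10 s, in which the tool goes at most 50 mm and 8.59 degrees, less where a joint would pass 70% of its speed; a pose out of reach is approached as far as the arm can. A call is refused whole if a number of a shift passes 0.05 or a number of a turn 0.15, either way. A call with a gripper value outside its range is refused whole. The fingers move at their own pace and stop on an object; FORCE is the grip in N (left out, the last holds). Time passes only in rows, so rows that do not move let the fingers close. It gives the time, the measured TCP pose, the force, the opening and the grip force at its end, in the units of the state.
- sense(): the state, without advancing time (a new reading comes with each control period).
- eyes.capture(name): name is "scene" or "top" or "wrist"; returns the picture (400x640x3 uint8, red, green, blue); there is no depth.
- eyes.calibration(name): a dict with "fx", "fy", "cx", "cy" (pixels), "cam_to_world" (4x4, takes a point from camera to world coordinates); the wrist camera has in their place "mount" (4x4, takes a point from camera to tool coordinates, whose origin is the TCP and whose axes are the flange's). Camera axes: x right, y down, z forward; pixel columns grow to the right and rows downward; lengths in mm; the calibration is good to about 2 mm. A picture is of the moment at which its call begins: read the wrist's pose just before it. calibration takes no time and is no camera call.
- finish_job(): hands the job in; it is judged then, once.
The state is a dict: "time_s": time; "joints": joint angles; "dq": joint speeds; "tau": joint torques, N m; "eef_pos": TCP position; "ee_rot": TCP orientation; "force": force on the tool from outside, world axes, zero at the start; "wrist_torque": the same for the moment, N m; "grip_width": opening from 0.0 (shut) to 1.0 (fully open); "grip_force": force on a finger pad.
Only numpy, scipy, OpenCV 4.12 (cv2) and the standard library are available. Lean on these libraries where they do the work, as an engineer would, in place of code of your own. Each camera call takes 0.05 s, during which the arm holds its last target. There are 200 camera calls.

## Task

Push both open drawers of the small plywood chest fully home with your fingertips, without slamming them, and only then push the upright wooden turn button between them round, either way, until it lies level across both drawer fronts. Nothing needs gripping and nothing is picked up or carried, and the things on and beside the chest stay where they are.

Things in the scene. Friction and masses are not known exactly. Their poses are not given: they have to be found in the camera images.
- chest: Plywood chest fixed to the bench: 140 deep (own x) x 254 wide (own y) x 100 high; origin at the centre of its underside. Own -x is the front face (70 mm before the origin), which has two drawers side by side, own +y is its left side seen from the robot. Its top panel overhangs the front by 2 mm.
- drawer_left (a joint): How far the left, wider drawer is pulled out, in m along the chest's -x; 0 = fully home (hard stop), up to 0.10. It slides with about 1 to 2 N and stays where it is left. A loose wood block lies in it.
- drawer_right (a joint): The same for the right, narrower drawer.
- left_front (a point): Centre of the left drawer's flat front face (108 wide x 74 high, 49 mm above the bench, so its upper edge is 86 mm above it); moves with the drawer. When home this face stands 4 mm proud of the chest's front face. Axes as the chest's. A round wooden knob, 18 dia, stands 18 mm out from the face, its axis 7 mm below this point.
- right_front (a point): Centre of the right drawer's front face: 78 wide x 74 high, otherwise as the left one.
- turn_button (a joint): Angle in rad of the turn button, a dark wooden bar 80 long x 16 wide x 18 thick that swivels about its middle on the front of the post between the drawers. 0 = upright (clear of both drawers), positive = its upper end has gone to the chest's right (own -y), +1.57 or -1.57 = level, across both drawers, at a hard stop. Stiff: 1 to 2 N at its end moves it, it stays where it is left.
- button_centre (a point): Point on the turn button's swivel axis at its outer (robot-side) face: 58 mm above the bench, 24 mm in front of the chest's front face and 15 mm to the right of the chest's middle. The bar's wood occupies the 18 mm behind it. The axis runs along the chest's x.
- block_left: Loose offcut, 50x70x20, lying in the left drawer; origin at the centre of its underside.
- block_right: Loose dark offcut, 48x48x26, lying in the right drawer; origin at the centre of its underside.
- wedge_top: Loose wooden wedge, 30x120x22, lying on the chest's top; long along own y, origin at the centre of its underside.
- pencil_top: Loose pencil, 158 long, 8 thick, lying on the chest's top; long along own y, origin under its middle.
- dog: Loose wooden bench dog, 34 dia x 64 high, standing on the bench at the left of the chest; origin at the centre of its underside.
- chisel: Loose chisel, 252 long, 28 wide, 30 high, lying on the bench at the right of the chest; long along own y, origin at the centre of its underside.

How it is judged (in metres and radians):
On the way, in this order (a step that is already met when the one before it is completed fails the run):
1. both drawers are fully home, the turn button still clear of them (value of joint each of drawer_left, drawer_right below 0.005 m and not (value of joint turn_button above 1.4 rad or value of joint turn_button below -1.4 rad)), for 0.2 s.
2. the turn button lies level across both drawers ((value of joint turn_button above 1.4 rad or value of joint turn_button below -1.4 rad)), for 0.2 s.
At the end, for the whole second after the job is handed in: Both drawers within 5 mm of fully home and the turn button within 10 degrees of level (either way round) (value of joint each of drawer_left, drawer_right below 0.005 m and (value of joint turn_button above 1.4 rad or value of joint turn_button below -1.4 rad)); the robot touches nothing.
It fails at once if the turn button was turned more than 45 degrees while a drawer was still out by more than 10 mm ((value of joint turn_button above 0.785 rad or value of joint turn_button below -0.785 rad) and value of joint any of drawer_left, drawer_right above 0.01 m).
It fails at once if a drawer was slammed (faster than 0.4 m/s) (velocity of joint any of drawer_left, drawer_right below -0.4 m/s).
It fails at once if a block was lifted out of its drawer (height (world z) of any of block_left, block_right above 0.06 m).
It fails at once if a thing on or beside the chest was moved by more than 30 mm (distance of any of wedge_top, pencil_top, dog, chisel from where it was at the start of the episode above 0.03 m).
It fails at once if the bench dog was tipped over (angle between dog's own z axis and vertical above 0.5 rad).
It also fails if it takes over 64 s, if anything falls off the work surface, if the arm or the gripper's body presses on something with over 40 N, if the wrist force passes 120 N, or if a joint passes its speed limit or range.

## Working session

There is one attempt and no reset: what is moved stays moved. The work goes in short steps, Python scripts to look and compute and a shell command to move; the robot and the scene stay as the last step left them, time stands still between calls to the robot, and variables do not carry over. Pictures are saved under pics/ and viewed, at most 10 in all, crops included, and the job is handed in when it is done.

```bash
mkdir -p pics
python3 - <<'E'
from rig import sense, eyes
import cv2
for n in("scene","top"):
    cv2.imwrite(f"pics/{n}0.png",eyes.capture(n)[:,:,::-1])
    c=eyes.calibration(n);print(n,c)
s=sense();print(s["time_s"],s["eef_pos"],s["ee_rot"],s["force"])
E
```

```text
scene {'fx': 396.7187314778452, 'fy': 396.7187314778452, 'cx': 320.73134090656544, 'cy': 201.29153600677472, 'cam_to_world': array([[-8.02477023e-01, -4.68995648e-01,  3.68881703e-01,
         2.98727112e+02],
       [-5.96676621e-01,  6.27880396e-01, -4.99743152e-01,
         5.59502134e+02],
       [ 2.76377350e-03, -6.21135485e-01, -7.83698329e-01,
         7.62051000e+02],
       [ 0.00000000e+00,  0.00000000e+00,  0.00000000e+00,
         1.00000000e+00]])}
top {'fx': 435.27545376961774, 'fy': 435.27545376961774, 'cx': 316.1867045091359, 'cy': 202.84121262412597, 'cam_to_world': array([[ 1.95091337e-02, -9.97944084e-01,  6.10491480e-02,
         5.43979461e+02],
       [-9.99804546e-01, -1.96682771e-02, -2.00691126e-03,
         1.21827110e+02],
       [ 3.20351678e-03, -6.09980626e-02, -9.98132744e-01,
         1.13615988e+03],
       [ 0.00000000e+00,  0.00000000e+00,  0.00000000e+00,
         1.00000000e+00]])}
0.1 [ 198.01094825 -486.00421411  241.80479766] [-5.74998794e-04  9.81356288e-01  1.92196525e-01  1.55891175e-05] [ 0.66875964  0.66403843 -0.91649788]
```

View pics/top0.png

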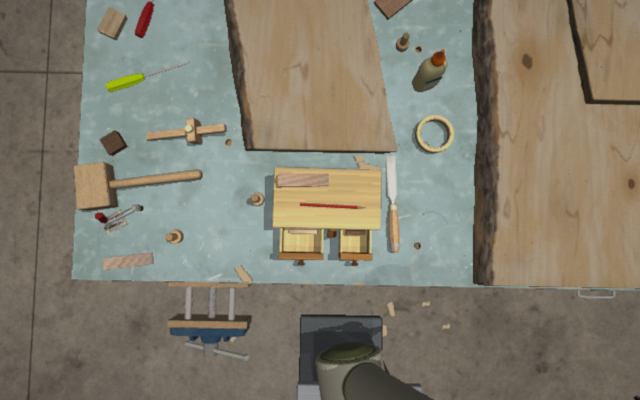

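View pics/scene0.png

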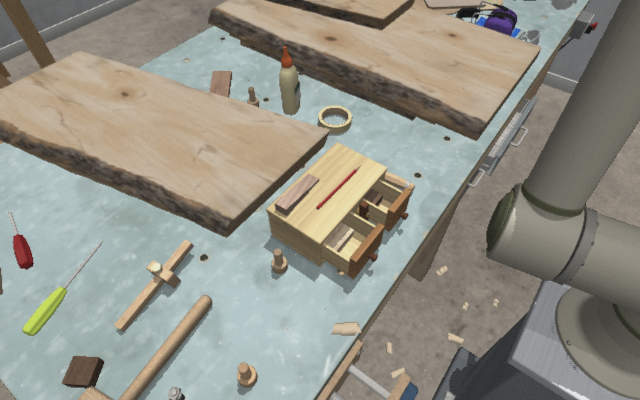

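The top view shows the chest at about (273–381, 168–229), with both drawers out to about row 260. The dog is at (257,199) and the chisel at about (393,200). I'll enlarge this for corner positions.

Run:
```python
import cv2
a=cv2.imread("pics/top0.png")[160:270,262:402]
cv2.imwrite("pics/crop1.png",cv2.resize(a,None,fx=5,fy=5,interpolation=cv2.INTER_CUBIC))
```

```text
(no output)
```

View pics/crop1.png

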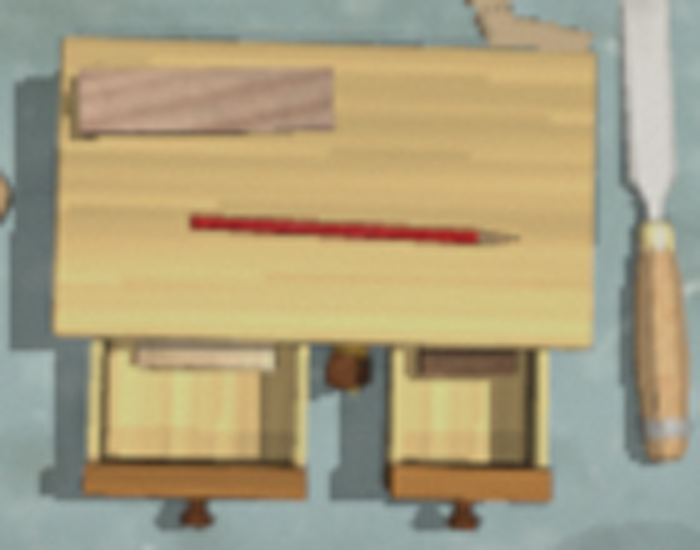

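Crop (5×, offset 262,160): top panel corners are at (64,38), (596,54), (54,334) and (593,348). Left drawer front edge runs (84,496)–(306,497), right (389,499)–(551,500). The button is at about (348,370).

```bash
cat > h.py <<'E'
import numpy as np
from rig import eyes
def px(cam,u,v,z):
    c=eyes.calibration(cam);T=c["cam_to_world"]
    d=T[:3,:3]@[(u-c["cx"])/c["fx"],(v-c["cy"])/c["fy"],1];o=T[:3,3]
    return o+d*(z-o[2])/d[2]
E
python3 - <<'E'
from h import *
np.set_printoptions(precision=1,suppress=True)
f=lambda u,v,z:px("top",262+(u-2)/5,160+(v-2)/5,z)[:2]
P=[f(64,38,100),f(596,54,100),f(593,348,100),f(54,334,100)]
print(P)
fl,fr=P[3],P[2]
for a,b in((P[3],P[2]),(P[0],P[1])):
    d=a-b;print(np.linalg.norm(d),np.arctan2(-d[0],d[1]))
d=(P[3]-P[2]+P[0]-P[1]);yaw=np.arctan2(-d[0],d[1])
C=np.mean(P,0);ex=np.array([np.cos(yaw),np.sin(yaw)]);ey=np.array([-ex[1],ex[0]])
C=C+ex*1 # top spans -72..70
print("centre",C,"yaw",yaw)
loc=lambda p:np.array([(p-C)@ex,(p-C)@ey])
for q in((84,494),(306,496),(389,499),(551,500)):print(q,f(*q,86),loc(f(*q,86)))
for q in((198,520),(462,523)):print("knob",f(*q,51),loc(f(*q,51)))
print("btn",loc(f(348,385,98)))
print("world btn",C+ex*-94+ey*-15)
from rig import sense;print(sense()["joints"])
E
```

```text
[array([690.9, 221.5]), array([688.3, -33.6]), array([547.6, -33.6]), array([549.2, 222.7])]
256.31293284717225 -0.006402192810577548
255.11987363774884 -0.010306983254873036
centre [620.   94.2] yaw -0.00835003352227867
(84, 494) [473.  207.7] [-148.   112.2]
(306, 496) [474.1 101.2] [-146.     5.8]
(389, 499) [473.4  61.4] [-146.3  -34.1]
(551, 500) [474.4 -16.3] [-144.6 -111.8]
knob [458.9 153.8] [-161.6   58.2]
knob [460.  23.] [-159.5  -72.5]
btn [-92.2 -12.5]
world btn [525.9  80. ]
[-1.4  0.3  1.5 -0.   1.3 -0.2]
```

```bash
python3 -m jog '[[0.03,0,0,0,0,0.129,0],[0.03,0,0,0,0,0.129,0],[0.03,0,0,0,0,0.129,0],[0.02,-0.04,0,0,0,0,0],[0.02,-0.04,0,0,0,0,0]]' 20; python3 -m jog '[[0,-0.045,0,0,0,0,0],[0,-0.045,0,0,0,0,0],[0,-0.045,0,0,0,0,0],[0,-0.045,0,0,0,0,0],[0,-0.045,0,0,0,0,0]]'; python3 -m jog '[[0,-0.045,0,0,0,0,0],[0,-0.045,0,0,0,0,0],[0,-0.045,0,0,0,0,0],[0,-0.045,0,0,0,0,0],[0,-0.045,0,0,0,0,0]]'
```

```text
time_s: 0.6
eef_pos: [325.2, -382.2, 241.5]
ee_rot: [-0.001, 1.0, -0.0, -0.0]
force: [1.1, 0.5, 0.1]
grip_width: 0.144
grip_force: 0.0
time_s: 1.1
eef_pos: [324.1, -156.6, 242.1]
ee_rot: [-0.0, 1.0, -0.0, -0.0]
force: [0.8, -0.1, 0.5]
grip_width: 0.001
grip_force: 0.0
time_s: 1.6
eef_pos: [324.1, 68.3, 242.4]
ee_rot: [0.0, 1.0, -0.0, 0.0]
force: [0.8, -0.6, -0.5]
grip_width: -0.001
grip_force: 0.0
```

```bash
python3 -m jog '[[0.035,-0.029,0,0,0,0,0],[0.035,-0.029,0,0,0,0,0],[0.036,-0.029,0.02,0,0,0,0],[0,0,0.04,0,0,0,0],[0,0,0.04,0,0,0,0]]'; python3 -m jog '[[0,0,0.04,0,0,0,0],[0,0,0.033,0,0,0,0],[0,0,0,0,0,0,0]]'
python3 - <<'E'
from rig import eyes
import cv2
a=eyes.capture("scene")[120:300,240:440,::-1]
cv2.imwrite("pics/s2.png",cv2.resize(a,None,fx=3,fy=3,interpolation=cv2.INTER_CUBIC))
E
```

```text
time_s: 2.1
eef_pos: [430.7, 154.1, 140.8]
ee_rot: [-0.0, 1.0, 0.001, 0.0]
force: [0.9, -0.1, -0.3]
grip_width: -0.001
grip_force: 0.0
time_s: 2.4
eef_pos: [428.0, 153.1, 66.2]
ee_rot: [0.0, 1.0, -0.0, -0.004]
force: [-0.1, 0.1, 1.1]
grip_width: -0.002
grip_force: 0.0
```

View pics/s2.png

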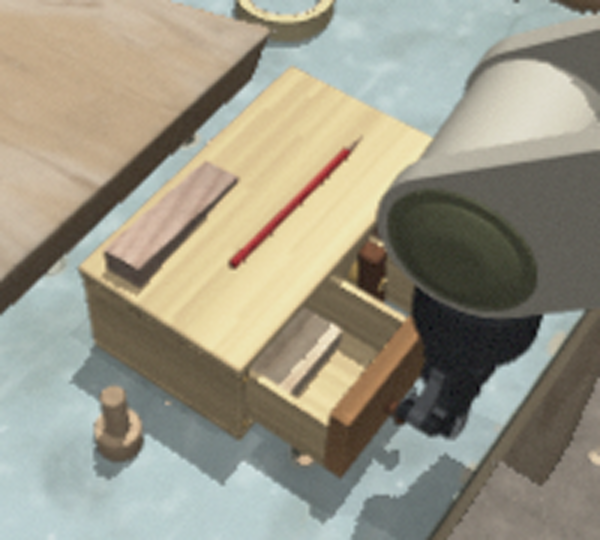

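The fingers stand in front of the left drawer, just above its knob (crop ~(400,410)). I'll push slowly.

```bash
python3 -m jog '[[0.01,0,-0.005,0,0,0,0],[0.01,0,0,0,0,0,0],[0.01,0,0,0,0,0,0],[0.01,0,0,0,0,0,0],[0.01,0,0,0,0,0,0]]'; python3 -m jog '[[0.01,0,0,0,0,0,0],[0.01,0,0,0,0,0,0],[0.01,0,0,0,0,0,0],[0.01,0,0,0,0,0,0],[0.008,0,0,0,0,0,0]]'
```

```text
time_s: 2.95
eef_pos: [481.2, 153.3, 74.7]
ee_rot: [-0.0, 1.0, -0.0, -0.0]
force: [-1.6, -0.4, 0.7]
grip_width: 0.001
grip_force: 0.8
time_s: 3.45
eef_pos: [529.3, 153.3, 74.3]
ee_rot: [0.0, 1.0, -0.0, -0.0]
force: [-1.8, -0.4, 0.6]
grip_width: -0.0
grip_force: 0.7
```

Sliding at 1.7 N. I'll creep to the stop.

```bash
python3 -m jog '[[0.003,0,0,0,0,0,0],[0.003,0,0,0,0,0,0],[0.002,0,0,0,0,0,0],[0,0,0,0,0,0,0]]';python3 -m jog '[[0.002,0,0,0,0,0,0],[0.002,0,0,0,0,0,0],[0,0,0,0,0,0,0]]'
```

```text
time_s: 3.85
eef_pos: [535.5, 153.3, 74.3]
ee_rot: [0.0, 1.0, -0.0, -0.001]
force: [-4.1, -1.3, 1.7]
grip_width: 0.001
grip_force: 2.7
time_s: 4.15
eef_pos: [535.6, 153.4, 74.2]
ee_rot: [0.001, 1.0, 0.0, -0.007]
force: [-27.5, -3.5, 18.4]
grip_width: -0.001
grip_force: 13.9
```

Hard stop reached. Next is the right drawer.

```bash
python3 -m jog '[[-0.02,0,0,0,0,0,0],[-0.045,0,0,0,0,0,0],[-0.042,0,0,0,0,0,0],[0,0.045,0,0,0,0,0],[0,0.045,0,0,0,0,0]]'; python3 -m jog '[[0,0.042,0,0,0,0,0],[0,0,0,0,0,0,0],[0.01,0,0,0,0,0,0],[0.01,0,0,0,0,0,0],[0.01,0,0,0,0,0,0]]'; python3 -m jog '[[0.01,0,0,0,0,0,0],[0.01,0,0,0,0,0,0],[0.01,0,0,0,0,0,0],[0.01,0,0,0,0,0,0],[0.01,0,0,0,0,0,0]]'
```

```text
time_s: 4.65
eef_pos: [432.8, 63.3, 74.9]
ee_rot: [0.0, 1.0, 0.002, 0.001]
force: [2.0, -0.6, 1.1]
grip_width: -0.001
grip_force: 0.0
time_s: 5.15
eef_pos: [464.5, 22.5, 74.5]
ee_rot: [-0.0, 1.0, 0.001, 0.0]
force: [0.6, 0.1, 0.6]
grip_width: 0.002
grip_force: 0.8
time_s: 5.65
eef_pos: [514.1, 21.5, 74.3]
ee_rot: [-0.0, 1.0, -0.0, -0.0]
force: [-1.6, 0.1, -0.4]
grip_width: -0.003
grip_force: 0.8
```

```bash
python3 -m jog '[[0.01,0,0,0,0,0,0],[0.005,0,0,0,0,0,0],[0.003,0,0,0,0,0,0],[0.002,0,0,0,0,0,0],[0,0,0,0,0,0,0]]';python3 -m jog '[[0.002,0,0,0,0,0,0],[0.001,0,0,0,0,0,0],[0,0,0,0,0,0,0]]'
```

```text
time_s: 6.15
eef_pos: [533.6, 21.3, 74.5]
ee_rot: [0.0, 1.0, -0.0, 0.0]
force: [0.3, -0.1, 0.6]
grip_width: 0.001
grip_force: 0.0
time_s: 6.45
eef_pos: [534.6, 21.3, 74.4]
ee_rot: [-0.0, 1.0, 0.0, -0.003]
force: [-11.7, -1.0, 7.6]
grip_width: -0.001
grip_force: 5.8
```

```bash
python3 -m jog '[[-0.02,0,0,0,0,0,0],[-0.022,0,-0.01,0,0,0,0],[0,-0.045,0,0,0,0,0],[0,-0.045,0,0,0,0,0],[0,-0.015,0,0,0,0,0]]';  python3 -m jog '[[0,0,0,0,0,0,0]]'
python3 - <<'E'
from rig import eyes
import cv2,numpy as np
a=cv2.resize(eyes.capture("wrist")[:,:,::-1],(600,375))
b=cv2.resize(eyes.capture("top")[160:270,262:402,::-1],None,fx=4,fy=4)
cv2.imwrite("pics/w3.png",a);cv2.imwrite("pics/t3.png",b)
E
```

```text
time_s: 6.95
eef_pos: [494.1, 129.2, 84.8]
ee_rot: [-0.0, 1.0, 0.001, 0.001]
force: [0.9, -0.0, -0.4]
grip_width: -0.001
grip_force: 0.0
time_s: 7.05
eef_pos: [494.3, 128.1, 84.6]
ee_rot: [-0.0, 1.0, 0.001, 0.0]
force: [0.8, -0.3, -0.9]
grip_width: 0.002
grip_force: 0.0
```

View pics/w3.png

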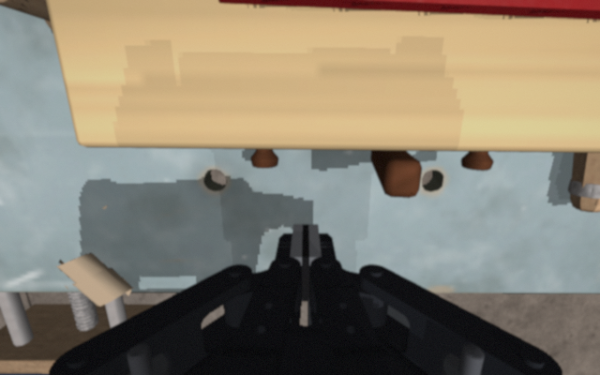

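View pics/t3.png

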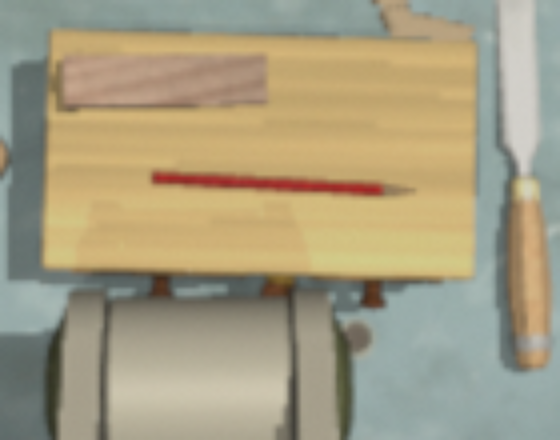

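Both drawers are home, with the knobs level at the overhang. The button is still upright at wrist pixel (397,172), to the right of the fingers. I'll move in beside it and push its upper end right.

```bash
python3 -m jog '[[0.02,0,0,0,0,0,0],[0.014,0,0,0,0,0,0],[0,0.01,0,0,0,0,0],[0,0.01,0,0,0,0,0],[0,0.008,0,0,0,0,0]]';  python3 -m jog '[[0,0.008,0,0,0,0,0],[0,0.008,0,0,0,0,0],[0,0.008,0,0,0,0,0],[0,0,0,0,0,0,0]]'
```

```text
time_s: 7.65
eef_pos: [527.9, 97.1, 84.6]
ee_rot: [-0.0, 1.0, -0.001, -0.0]
force: [0.8, 3.3, 3.8]
grip_width: 0.002
grip_force: 1.9
time_s: 8.05
eef_pos: [528.4, 73.2, 84.5]
ee_rot: [0.0, 1.0, -0.001, -0.0]
force: [-0.4, -0.5, 1.1]
grip_width: 0.004
grip_force: 0.3
```

```bash
python3 -m jog '[[0,0.007,0,0,0,0,0],[0,0.007,0,0,0,0,0],[0,0.004,0.003,0,0,0,0],[0,0,0.003,0,0,0,0],[0,0,0,0,0,0,0]]';  python3 -m jog '[[0,0,0.002,0,0,0,0],[0,0,0.001,0,0,0,0],[0,0,0,0,0,0,0]]'
```

```text
time_s: 8.55
eef_pos: [528.3, 56.1, 77.9]
ee_rot: [0.0, 1.0, -0.0, -0.0]
force: [-0.0, -0.2, 0.3]
grip_width: 0.0
grip_force: 0.0
time_s: 8.85
eef_pos: [528.5, 56.2, 76.6]
ee_rot: [0.0, 1.0, 0.0, 0.0]
force: [-5.7, -2.8, 14.3]
grip_width: -0.004
grip_force: 7.4
```

```bash
python3 -m jog '[[0,0,-0.02,0,0,0,0],[-0.04,0,-0.03,0,0,0,0],[-0.045,0,-0.02,0,0,0,0],[-0.045,0,0,0,0,0,0],[-0.02,0,0,0,0,0,0]]';  python3 -m jog '[[0,0,0,0,0,0,0],[0,0,0,0,0,0,0]]'
python3 - <<'E'
from rig import eyes
import cv2
a=eyes.capture("wrist")[:,:,::-1];cv2.imwrite("pics/w4.png",a)
E
```

```text
time_s: 9.35
eef_pos: [375.3, 56.9, 145.4]
ee_rot: [-0.0, 1.0, 0.0, -0.0]
force: [1.5, 0.0, -0.1]
grip_width: 0.003
grip_force: 0.0
time_s: 9.55
eef_pos: [379.0, 56.4, 145.7]
ee_rot: [0.0, 1.0, -0.0, 0.001]
force: [0.3, -0.3, -0.0]
grip_width: -0.003
grip_force: 0.0
```

View pics/w4.png

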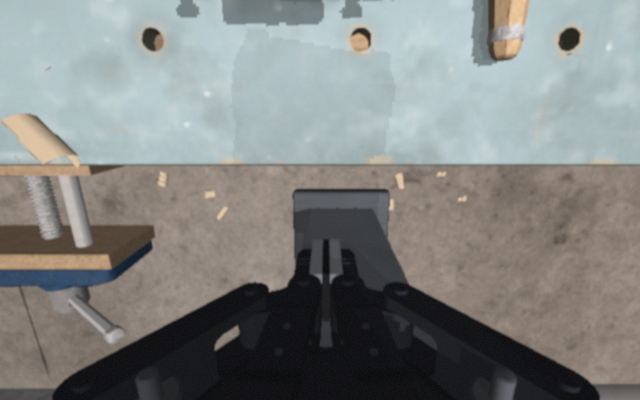

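The chest is out of view here, but the shadow at (222–325, 10) is that of a level bar. I'll check with the top camera.

Run:
```python
from rig import eyes
import cv2
b=cv2.hconcat([cv2.resize(eyes.capture("top")[160:260,262:402,::-1],(560,400)),cv2.resize(eyes.capture("scene")[170:290,350:420,::-1],(233,400))])
cv2.imwrite("pics/t5.png",b)
```

```text
(no output)
```

View pics/t5.png

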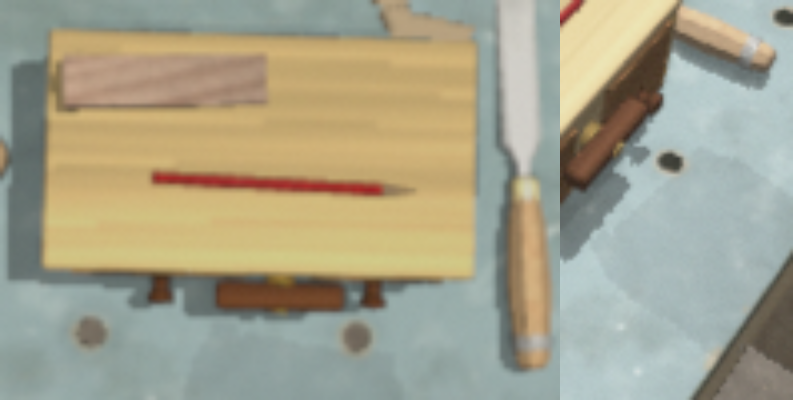

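The bar lies level across both fronts at (217–345, 297). Both drawers are home and the other items have not moved.

```bash
python3 -c "from rig import finish_job;print(finish_job())"
```

```text
the job is handed in; nothing more can be done
None
```

I pushed both drawers fully home, then turned the button until it lay level across both fronts, and handed the job in at about 10 s of robot time; no verdict came back, but the last picture shows it done and nothing else moved.

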